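Nudge a wooden blank home in a drilling jig and press its clamp shut

ROBOT

A 7-joint arm with a two-finger parallel gripper is mounted at the origin on a cart in front of the work surface, level with it; the furniture and walls round the work are solid. World frame = base frame: x ahead of the robot, y to its left, z up, the work surface at z = 0. Lengths are in m, angles in rad, forces in N, time in s.
With the tool pointing down it reaches from about 0.425 to 0.925 m from the base axis. Payload 6.8 kg.
Tool frame: the origin (TCP) lies on the centre line of the jaws, within the pads' length; the fingertips stand 25 mm ahead of it and the grasp point (between the pads) lies 6 mm ahead of it; z points along the fingers, y is the line along which they close (so a half turn about z gives the same grasp; the last joint's range is limited). The gripper opens to 85 mm and grips with 20 to 120 N. Pads are 22 mm wide; open, the fingers measure 114 mm over their backs; the gripper's body (76 mm by 85 mm) begins 54 mm behind the grasp point. The pads swing forward as they close: fully open they stand 13 mm farther back than shut.
Start: joints at [-1.259, 0.477, 0.022, 1.555, -0.011, 1.109, -0.083], TCP at [0.275, 0.616, 0.256] pointing down, gripper open.
Joint ranges: [-2.96, 2.96], [-0.34, 2.1], [-1.41, 1.46], [0.24, 2.44], [-1.37, 4.51], [0.17, 1.92], [-2.96, 2.96]. Speed limits (rad/s): [2.39, 2.39, 3.14, 3.14, 3.14, 3.14, 3.14].

INTERFACE

Orientations are given as a rotation vector (axis times angle).
In Python, from bench import status, imaging, workorder gives the robot as it stands.
- The arm moves only by the tool send_rows, never from a script. Its argument "steps" is a list of rows, each an object of numbers: "dx", "dy", "dz": the shift along the tool's x, y, z in cm; "yaw": the turn about the tool's z in degrees; "gripper": the opening, from 0 (shut) to 1 (fully open). A call has 1 to 5 rows; each row is the pose to reach, as a shift and turn from the pose commanded when the call began, along the tool's axes at that moment; what a row does not reach only later rows make up. A row lasts 1/8 s, in which the tool goes at most 62.5 mm and 10.7 degrees, less where a joint would pass 70% of its speed; a pose out of reach is approached as far as the arm can. A call with a gripper value outside its range is refused whole. The fingers move at their own pace and stop on an object; "force" is the grip in N (left out, the last holds). Time passes only in rows, so rows that repeat a pose let the fingers close. It gives the time, the measured TCP pose, the force, the opening and the grip force at its end, in the units of the state.
- status.get_obs(): the state, without advancing time (a new reading comes with each control period).
- imaging.grab_frame(name): name is "side" or "top"; returns a dict with "color" (384x512x3 uint8, red, green, blue), "depth" (384x512 float32, m along the optical axis (not along the pixel's ray), 0 where there is no reading), "K" (3x3 intrinsics, pixels), "R" (3x3) and "t" (3): a world point X has camera coordinates R X + t. Camera axes: x right, y down, z forward; pixel columns grow to the right and rows downward; lengths in m; the calibration is good to about 2 mm. A picture is of the moment at which its call begins.
- workorder.hand_in(): hands the job in; it is judged then, once.
The state is a dict: "clock": time; "joints": joint angles; "qvel": joint speeds; "tau": joint torques, N m; "tcp_pos": TCP position; "orientation": TCP orientation; "contact_force": force on the tool from outside, world axes, zero at the start; "moment": the same for the moment, N m; "grip_width": finger opening in m; "gripper_force": force on a finger pad.
Only numpy, scipy, OpenCV 4.12 (cv2) and the standard library are available. Lean on these libraries where they do the work, as an engineer would, in place of code of your own. Each camera call takes 0.05 s, during which the arm holds its last target. There are 200 camera calls.

TASK

Ready the beech blank for drilling in the jig, touching only and grasping nothing: with the closed fingertips lightly push first its long front side until it lies flat against both back pins, then its left end until its right end meets the end pin, and last press the raised handle of the toggle clamp down until it snaps over and holds the blank. Be gentle, keep the blank flat on the plate, leave the oil bottle and the nut tin where they are, and finish clear of everything.

Things in the scene. Friction and masses are not known exactly. Their poses are not given: they have to be found in the camera images.
- jig: Drilling jig bolted to the wooden bench on the robot's left: bare steel plate, 86 mm deep (jig x -37 to +49), 190 mm long (jig y -125 to +65), 12 mm thick (top at jig z = 12 mm). Origin on the bench under the seat; x points to the jig's back (away from the robot), y to its left, z up. It carries three locating pins, a drill-bush bridge and, at its right, a toggle clamp.
- seat (a point): Where the centre of the blank's underside lies when the blank is home: on the plate's top, 12 mm above the jig's origin, axes as the jig's. At home the blank's long sides stand at seat x = +17 (at the back pins) and -17 mm, its ends at seat y = -45 (at the end pin) and +45 mm.
- back_pins (a point): Midpoint between the two upright steel back pins, at the plate's top: seat (+21, +6) mm. The pins are 8 mm in diameter and 18 mm high and stand 31 mm to the jig's left and right of this point; their front faces are at seat x = +17 mm.
- end_pin (a point): Foot of the single end pin on the jig's right, between blank and clamp, on the plate's top at seat (0, -49) mm; 8 mm in diameter, 18 mm high.
- blank: The work: a plain beech block for a chisel handle, 90 x 34 x 26 mm, about 0.09 kg, loose and flat on the plate. Origin at the centre of its underside, x along its length, z up. It starts 8 to 15 mm in front of home (towards jig -x), 7 to 14 mm to the left of home (jig +y) and up to 0.08 rad askew.
- bush (a point): Top centre of the steel drill bush, 48 mm above the plate at seat (0, +17) mm. It sits in a fixed dark steel bridge, 26 mm wide along jig y, that stands behind the blank and reaches over it from seat x = +45 to -10 mm; the bridge's underside is 32 mm, its top 41 mm above the plate.
- handle_top (a point): Point on top of the clamp's black rubber grip (62 x 18 x 15 mm; its end is 26 mm farther on), 65 mm from the handle's pivot. The handle points to the jig's right and swings about a level axis along jig x. Open (start) it slopes up 45 degrees, this point 93 mm above the plate at seat y = -111 mm; shut it lies level, the point 52.5 mm above the plate at seat (0, -130) mm.
- press_spot (a point): Fixed point at seat (0, -113, +52.5) mm: top of the grip when the handle is shut. A fingertip that comes straight down here from 140 mm above the plate meets the raised grip and has pressed it shut when it reaches this height. It swings with 1 to 4 N and goes hard at its stop; friction holds the handle where it is left, until it snaps over centre onto its stop just before level.
- clamp_pad: Black rubber foot, 15 mm across, under the tip of the clamp's arm; origin at the centre of its underside. Clamp open, it hangs 13 mm clear above the blank and the arm's tip is 64 mm above the plate at seat (0, -27) mm; shut, it bears on the blank's top at seat (0, -25) mm with about 6 N.
- oil_bottle: Bystander: small black oil bottle standing on the bench to the right of the jig, 27 mm across, 98 mm high; origin under its centre. Farther right, between it and the arm's start, stand fixed orange slats 0.6 m tall (x 0.47 to 0.52, y -0.26 to -0.14 m): draw the hand in to about 0.33 m from the base axis before swinging left past them.
- nut_tin: Bystander: flat round dark tin, 68 mm across, 42 mm high, on the bench to the left of the jig; origin under its centre. Behind jig and tin, from x = 0.44 m, lie fixed boxes and books up to 0.11 m high.

How it is judged:
On the way, in this order (a step that is already met when the one before it is completed fails the run):
1. the blank lies against both back pins (within 2 mm, square within 0.04 rad) (x of blank in the frame of seat between -0.002 and 0.003 m and angle between the x axis of blank and the y axis of jig, either way round below 0.04 rad), for 0.1 s.
2. it also meets the end pin (within 2 mm), still against the back pins (all of step 1 and y of blank in the frame of seat between -0.003 and 0.002 m), for 0.1 s.
3. the clamp's handle lies level and its rubber foot bears on the blank (z of handle_top in the frame of seat below 0.0565 m and contact force between clamp_pad and blank above 3 N), for 0.2 s.
At the end, for the whole second after the job is handed in: The blank lies flat on the plate and still, within 2 mm of its home position against the back pins and the end pin and square within 0.04 rad; the point on the handle is less than 58.5 mm above the plate (level is 54.5), and the clamp's rubber foot presses on the blank with more than 3 N (all of step 2 and all of step 3 and z of blank in the frame of seat below 0.003 m and linear speed of blank below 0.01 m/s); the robot touches nothing.
It fails at once if the blank was lifted off the plate or tipped (5 mm, 0.15 rad) (z of blank in the frame of seat above 0.005 m or angle between blank's own z axis and vertical above 0.15 rad).
It fails at once if the fingers shoved the blank hard (over 60 N) (contact force between the fingers and blank above 60 N).
It fails at once if the fingers forced the jig or its clamp (over 60 N) (contact force between the fingers and jig above 60 N).
It fails at once if the oil bottle or the nut tin was disturbed (15 mm) (distance of any of oil_bottle, nut_tin from where it was at the start of the episode above 0.015 m).
It also fails if it takes over 58 s, if anything falls off the work surface, if the arm or the gripper's body presses on something with over 40 N, if the wrist force passes 120 N, or if a joint passes its speed limit or range.

## Working session

There is one attempt and no reset: what is moved stays moved. The work goes in short steps, Python scripts to look and compute and a tool call to move; the robot and the scene stay as the last step left them, time stands still between calls to the robot, and variables do not carry over. Pictures are saved under pics/ and viewed, at most 10 in all, crops included, and the job is handed in when it is done.

Besides the shell and the picture viewer there is one more tool, called after ">>>" in YAML: its name, and indented under it one key for each argument. send_rows: Moves the arm, as the interface text tells. Its arguments: {"type":"object","properties":{"steps":{"type":"array"},"force":{"type":"number"}},"required":["steps"]}

```bash
mkdir -p pics; ls
python3 - <<'E'
from bench import status, imaging
import cv2,numpy as np,pickle
o=status.get_obs()
for k in o: print(k,np.round(o[k],4))
for n in("top","side"):
    f=imaging.grab_frame(n); pickle.dump(f,open(n+".pkl","wb"))
    cv2.imwrite(f"pics/{n}0.png",f["color"][:,:,::-1]); print(n,f["K"].tolist(),np.round(f["R"],3).tolist(),f["t"], -f["R"].T@f["t"])
E
```

```text
pics
clock 0.0
joints [-1.2591  0.4778  0.0224  1.5565 -0.0115  1.1093 -0.0831]
qvel [-0.0005  0.0007  0.0007  0.0005  0.001   0.0002 -0.0006]
tau [ 3.00000e-04 -5.96458e+01  1.60770e+00 -2.81198e+01  1.24000e-02
  9.10000e-03  0.00000e+00]
tcp_pos [0.2749 0.6159 0.2553]
orientation [-6.5450e-01 -3.0724e+00  2.9000e-03]
contact_force [-0.7734 -0.2269 -0.485 ]
moment [0.03   0.0516 0.0402]
gripper_force 0.0
grip_width 0.0855
top [[413.0401594776928, 0.0, 252.98877088800063], [0.0, 413.0401594776928, 195.82228927476925], [0.0, 0.0, 1.0]] [[0.022, -0.999, 0.039], [-0.991, -0.027, -0.132], [0.133, -0.035, -0.991]] [0.26384763 0.43471679 0.88296869] [0.30787056 0.30645854 0.9216978 ]
side [[392.9596633807366, 0.0, 263.1822670809555], [0.0, 392.9596633807366, 188.95725265146032], [0.0, 0.0, 1.0]] [[0.981, -0.191, 0.024], [-0.064, -0.441, -0.895], [0.182, 0.877, -0.445]] [-0.37214496  0.22509016  0.58066054] [ 0.27407511 -0.4813626   0.46850506]
```

View pics/top0.png

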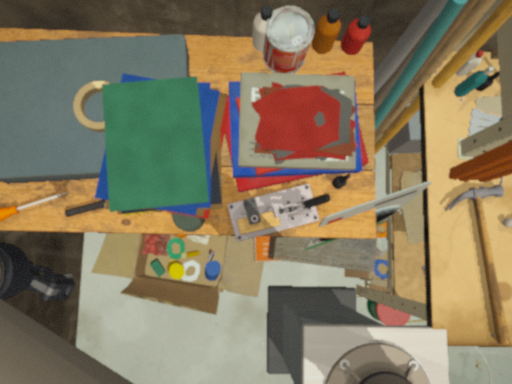

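View pics/side0.png

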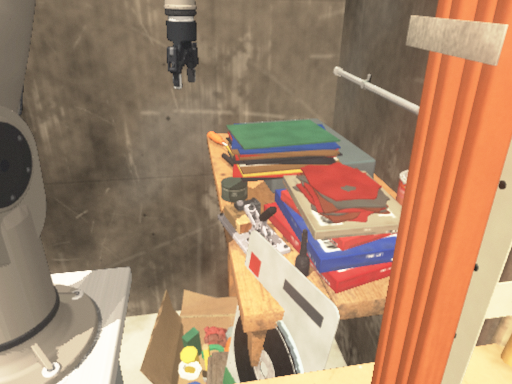

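The top view shows the jig near pixel (277,210), with the handle at (316,200), the bottle at (341,182) and the tin at (188,218). The gripper is at left (40,285). In the side view the jig is near (250,220) and the bottle near (303,255). I'll enlarge both.

```bash
cat > h.py <<'E'
import numpy as np,cv2,pickle
def load(n): return pickle.load(open(n+".pkl","rb"))
def proj(f,X):
    c=np.asarray(X)@f["R"].T+f["t"]; p=c@f["K"].T; return p[...,:2]/p[...,2:]
def ray(f,u,v,z):
    C=-f["R"].T@f["t"]; d=f["R"].T@np.linalg.solve(f["K"],[u,v,1.]); return C+d*(z-C[2])/d[2]
def rpt(f,u,v):
    d=f["depth"][int(v),int(u)]; return f["R"].T@(np.linalg.solve(f["K"],[u,v,1.])*d-f["t"])
E
python3 - <<'E'
from h import *
T=load("top");S=load("side")
a=cv2.resize(T["color"][170:245,160:360],None,fx=4,fy=4,interpolation=cv2.INTER_CUBIC)
b=cv2.resize(S["color"][165:285,205:325],None,fx=5,fy=5,interpolation=cv2.INTER_CUBIC)
cv2.imwrite("pics/t1.png",a[:,:,::-1]);cv2.imwrite("pics/s1.png",b[:,:,::-1])
print(proj(T,[0,0,0]))
for p in [(240,220),(270,222),(278,200),(300,200),(318,200),(341,182),(188,218),(220,225)]: print(p,rpt(T,*p).round(4))
E
```

```text
[376.41292836 399.17660612]
(240, 220) [0.3732 0.3015 0.0397]
(270, 222) [0.3704 0.2373 0.0406]
(278, 200) [0.422  0.2179 0.0107]
(300, 200) [0.4187 0.1742 0.0474]
(318, 200) [0.4115 0.1479 0.1116]
(341, 182) [0.4607 0.0847 0.0452]
(188, 218) [0.3747 0.4121 0.0402]
(220, 225) [0.3638 0.3454 0.0022]
```

View pics/t1.png

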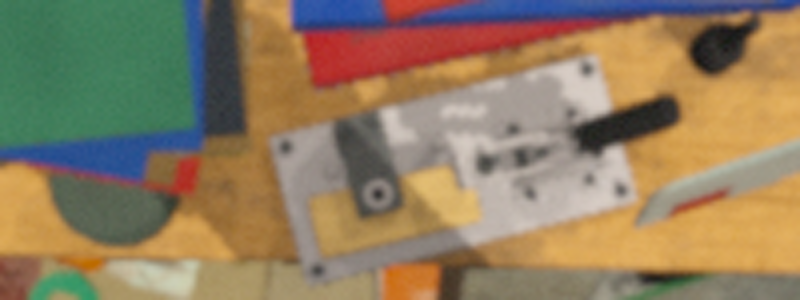

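View pics/s1.png

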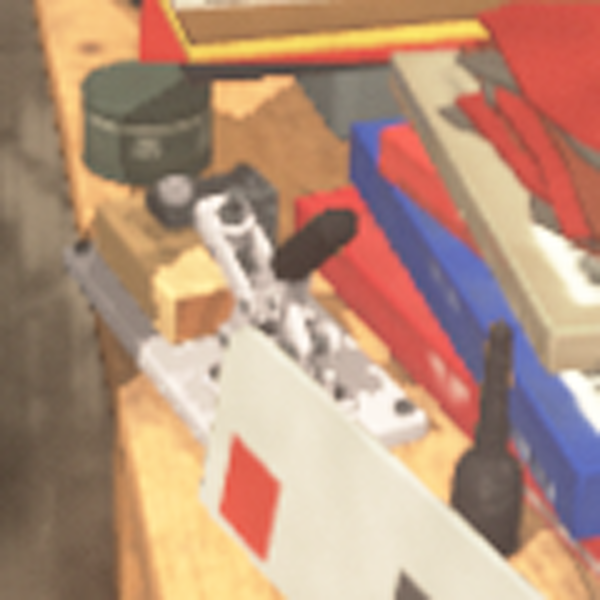

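The top crop shows the plate corners at about (272,138), (600,55), (635,195) and (308,280), and the blank front edge at (318,257)–(480,218). The bush is at (378,194) and the grip runs (580,140)–(675,110). A pale saw blade lies right of the jig from (640,222). In the side crop the bottle is at (487,500) and the tin at (147,120).

Run:
```python
from h import *
T=load("top");S=load("side")
cv=lambda x,y:((x+.5)/4-.5+160,(y+.5)/4-.5+170)
hsv=cv2.cvtColor(T["color"],cv2.COLOR_RGB2HSV)
# edge refinement: sample across each hand-given line on the plate's top
def refine(p,q,ch):
    p=np.array(p,float);q=np.array(q,float);d=(q-p)/np.linalg.norm(q-p);n=np.array([-d[1],d[0]])
    s=np.linspace(.12,.88,40);o=np.arange(-4,4.01,.25)
    P=(p+s[:,None]*(q-p))[:,None]+o[None,:,None]*n
    I=cv2.remap(ch,P[...,0].astype(np.float32),P[...,1].astype(np.float32),cv2.INTER_LINEAR)
    g=np.abs(np.gradient(cv2.GaussianBlur(I,(5,1),0),axis=1)); k=g.argmax(1)
    pts=P[np.arange(40),k]; w=g.max(1)>np.median(g.max(1))*.5
    off=o[k]; w&=abs(off-np.median(off[w]))<1.
    vx,vy,x,y=cv2.fitLine(pts[w].astype(np.float32),cv2.DIST_HUBER,0,.01,.01).ravel(); return np.array([x,y]),np.array([vx,vy]),w.sum(),np.median(off)
def inter(a,b):
    s=np.linalg.solve(np.c_[a[1],-b[1]],b[0]-a[0]); return a[0]+s[0]*a[1]
def quad(c,z,ch):
    c=[cv(*x) for x in c]; L=[refine(c[i],c[(i+1)%4],ch) for i in range(4)]
    print("n/off",[(int(l[2]),float(l[3])) for l in L])
    C=[inter(L[i-1],L[i]) for i in range(4)]
    return np.array([ray(T,*x,z) for x in C])
sat=hsv[...,1].astype(np.float32)
for nm,c,z in(("plate",[(272,138),(600,55),(635,195),(308,280)],.012),("blank",[(308,200),(462,163),(480,218),(320,257)],.038)):
    X0=np.array([ray(T,*cv(*x),z) for x in c]); X=quad(c,z,sat)
    for Y in(X0,X):
        print(nm,Y[:,:2].round(4).tolist(),"sides",np.linalg.norm(np.roll(Y,-1,0)-Y,axis=1).round(4))
        for a,b in((0,1),(3,2),(0,3),(1,2)): 
            d=Y[a]-Y[b]; print(" dir",round(float(np.arctan2(d[1],d[0])),4),end="")
        print(" ctr",Y.mean(0).round(4))
print("bush",ray(T,*cv(378,194),.06))
for p in((320,221),(340,213),(360,206),(400,193),(425,184)): print("saw",p,rpt(T,*p).round(3))
# depth view of jig plate
vv,uu=np.mgrid[195:235,220:330]
P=np.array([rpt(T,u,v) for u,v in zip(uu.ravel(),vv.ravel())]);
m=(abs(P[:,2]-.012)<.004);print(m.sum());r=cv2.minAreaRect(P[m][:,:2].astype(np.float32)*1000);print(r)
```

```text
n/off [(40, -1.0), (32, -0.25), (32, -2.0), (40, -1.25)]
plate [[0.4097, 0.3296], [0.4613, 0.1473], [0.3831, 0.1275], [0.3321, 0.3076]] sides [0.1895 0.0807 0.1872 0.0807]
 dir 1.8468 dir 1.847 dir 0.276 dir 0.2482 ctr [0.3966 0.228  0.012 ]
plate [[0.4097, 0.3327], [0.464, 0.1491], [0.3787, 0.1248], [0.327, 0.3083]] sides [0.1915 0.0887 0.1907 0.0862]
 dir 1.8585 dir 1.8458 dir 0.2868 dir 0.277 ctr [0.3949 0.2287 0.012 ]
n/off [(26, -0.75), (22, -0.625), (40, -0.75), (40, -0.25)]
blank [[0.3739, 0.3088], [0.3959, 0.2264], [0.3665, 0.2163], [0.3437, 0.3015]] sides [0.0852 0.0311 0.0882 0.0311]
 dir 1.8318 dir 1.8326 dir 0.2339 dir 0.3316 ctr [0.37   0.2633 0.038 ]
blank [[0.3753, 0.3097], [0.3984, 0.2239], [0.3655, 0.2145], [0.3416, 0.3013]] sides [0.0888 0.0343 0.0901 0.0347]
 dir 1.8347 dir 1.8392 dir 0.2427 dir 0.2784 ctr [0.3702 0.2623 0.038 ]
bush [0.37633718 0.27222155 0.06      ]
saw (320, 221) [0.375 0.131 0.045]
saw (340, 213) [0.39  0.094 0.073]
saw (360, 206) [0.406 0.052 0.074]
saw (400, 193) [ 0.437 -0.036  0.066]
saw (425, 184) [ 0.456 -0.087  0.074]
1499
((395.1424560546875, 218.41250610351562), (86.8503646850586, 218.35044860839844), 9.574997901916504)
```

Plate 190×86 fits, and the bush matches to under 1 mm. This puts the jig origin at (0.381, 0.256) with yaw 0.281. The blank is about 8.4 mm in front of home and 9 mm left of it. First I'll close the fingers and square the tool to the jig.

>>> send_rows:
  steps:
    - {"yaw": -10,"gripper": 0}
    - {"yaw": -20,"gripper": 0}
    - {"yaw": -30,"gripper": 0}
    - {"yaw": -40.2,"gripper": 0}
    - {"yaw": -40.2,"gripper": 0}
  force: 20

```text
validation failed for argument at $.st...
```

```bash
cat >> h.py <<'E'
TH=.281; O=np.array([.3808,.2558,.012])
RJ=np.array([[np.cos(TH),-np.sin(TH),0],[np.sin(TH),np.cos(TH),0],[0,0,1]])
def st():
    from bench import status
    from scipy.spatial.transform import Rotation as Ro
    o=status.get_obs(); R=Ro.from_rotvec(o["orientation"]).as_matrix()
    print("t",round(o["clock"],2),"seat mm",((np.array(o["tcp_pos"])-O)@RJ*1000).round(1),"toolx in jig deg",round(float(np.degrees(np.arctan2(*(RJ.T@R[:,0])[[1,0]]))),2),"tz",R[:,2].round(3),"F jig",(np.array(o["contact_force"])@RJ).round(2),"w",round(o["grip_width"],4),"q",np.round(o["joints"],2))
E
python3 -c "from h import *;st()"
```

```text
t 0.1 seat mm [ -1.9 375.4 243.4] toolx in jig deg 139.85 tz [-0.001 -0.002 -1.   ] F jig [-0.58 -0.18  0.3 ] w 0.0855 q [-1.26  0.48  0.02  1.56 -0.01  1.11 -0.08]
```

>>> send_rows:
  steps:
    - {"dx": 0,"dy": 0,"dz": 0,"yaw": -10,"gripper": 0}
    - {"dx": 0,"dy": 0,"dz": 0,"yaw": -20,"gripper": 0}
    - {"dx": 0,"dy": 0,"dz": 0,"yaw": -30,"gripper": 0}
    - {"dx": 0,"dy": 0,"dz": 0,"yaw": -40.2,"gripper": 0}
    - {"dx": 0,"dy": 0,"dz": 0,"yaw": -40.2,"gripper": 0}
  force: 20

```text
clock: 0.72
tcp_pos: [0.2752, 0.6161, 0.2558]
orientation: [0.438, -3.11, 0.001]
contact_force: [0.1, -0.5, 0.2]
grip_width: -0.0002
gripper_force: 0.0
```

```bash
python3 -c "from h import *;st()"
```

```text
t 0.72 seat mm [ -1.6 375.4 243.8] toolx in jig deg 179.95 tz [-0.001 -0.001 -1.   ] F jig [-0.06 -0.46  0.18] w -0.0002 q [-1.15  0.48 -0.13  1.55  0.07  1.12  0.56]
```

>>> send_rows:
  steps:
    - {"dx": 0.8,"dy": -5,"dz": 1,"yaw": 0,"gripper": 0}
    - {"dx": 1.6,"dy": -11,"dz": 2,"yaw": 0,"gripper": 0}
    - {"dx": 2.4,"dy": -17,"dz": 3,"yaw": 0,"gripper": 0}
    - {"dx": 3.2,"dy": -23,"dz": 4,"yaw": 0,"gripper": 0}
    - {"dx": 4,"dy": -28,"dz": 5,"yaw": 0,"gripper": 0}

```text
clock: 1.35
tcp_pos: [0.3148, 0.3338, 0.206]
orientation: [-0.432, 3.112, -0.0]
contact_force: [0.4, 0.7, -0.5]
grip_width: 0.0002
gripper_force: 0.0
```

```bash
python3 -c "from h import *;st()"
```

```text
t 1.35 seat mm [-41.8  93.2 194. ] toolx in jig deg 179.72 tz [ 0. -0. -1.] F jig [ 0.63  0.58 -0.48] w 0.0002 q [-0.87  0.19 -0.09  2.1   0.02  0.85  0.87]
```

>>> send_rows:
  steps:
    - {"dx": 0.2,"dy": -3,"dz": 2,"yaw": 0,"gripper": 0}
    - {"dx": 0.3,"dy": -6,"dz": 4,"yaw": 0,"gripper": 0}
    - {"dx": 0.3,"dy": -7.5,"dz": 7,"yaw": 0,"gripper": 0}
    - {"dx": 0.3,"dy": -7.5,"dz": 10,"yaw": 0,"gripper": 0}
    - {"dx": 0.3,"dy": -7.5,"dz": 10,"yaw": 0,"gripper": 0}

```text
clock: 1.98
tcp_pos: [0.3315, 0.2623, 0.105]
orientation: [0.435, -3.108, 0.004]
contact_force: [0.4, 0.3, 0.2]
grip_width: 0.0002
gripper_force: 0.0
```

Run:
```python
from h import *;st()
from bench import imaging
f=imaging.grab_frame("side");pickle.dump(f,open("side1.pkl","wb"));g=imaging.grab_frame("top");pickle.dump(g,open("top1.pkl","wb"))
a=cv2.resize(f["color"][150:260,190:290],None,fx=4,fy=4,interpolation=cv2.INTER_CUBIC)
b=cv2.resize(g["color"][180:255,220:320],None,fx=4,fy=4,interpolation=cv2.INTER_CUBIC)
b=cv2.copyMakeBorder(b,0,440-300,0,0,cv2.BORDER_CONSTANT)
cv2.imwrite("pics/a2.png",np.hstack([a,b])[:,:,::-1])
```

```text
t 1.98 seat mm [-45.6  19.9  93. ] toolx in jig deg 179.85 tz [-0.003 -0.003 -1.   ] F jig [0.44 0.17 0.25] w 0.0002 q [-0.77  0.31 -0.05  2.26  0.03  0.58  1.01]
```

View pics/a2.png

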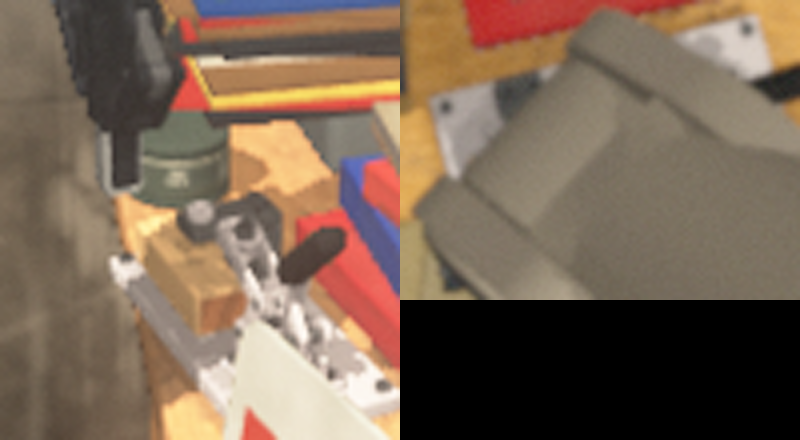

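The side crop (left) shows the closed fingertips at (125,190), above and in front of the blank (195,275). The top view is blocked by the arm. Now I'll go down in front of the blank.

>>> send_rows:
  steps:
    - {"dx": 0,"dy": 0,"dz": 1.5,"yaw": 0,"gripper": 0}
    - {"dx": 0,"dy": 0,"dz": 3,"yaw": 0,"gripper": 0}
    - {"dx": 0,"dy": 0,"dz": 4.5,"yaw": 0,"gripper": 0}
    - {"dx": 0,"dy": 0,"dz": 6,"yaw": 0,"gripper": 0}
    - {"dx": 0,"dy": 0,"dz": 6,"yaw": 0,"gripper": 0}

```text
clock: 2.7
tcp_pos: [0.3327, 0.264, 0.0468]
orientation: [-0.44, 3.11, 0.0]
contact_force: [0.1, -0.5, 0.2]
grip_width: 0.0001
gripper_force: 0.0
```

```bash
python3 -c "from h import *;st()"
```

```text
t 2.7 seat mm [-43.9  21.2  34.8] toolx in jig deg -179.98 tz [ 0.  0. -1.] F jig [-0.06 -0.54  0.16] w 0.0001 q [-0.78  0.43 -0.04  2.29  0.04  0.43  0.99]
```

>>> send_rows:
  steps:
    - {"dx": -0.2,"dy": 0,"dz": 0.2,"yaw": 0,"gripper": 0}
    - {"dx": -0.4,"dy": 0,"dz": 0.2,"yaw": 0,"gripper": 0}
    - {"dx": -0.6,"dy": 0,"dz": 0.2,"yaw": 0,"gripper": 0}
    - {"dx": -0.8,"dy": 0,"dz": 0.2,"yaw": 0,"gripper": 0}
    - {"dx": -1.0,"dy": 0,"dz": 0.2,"yaw": 0,"gripper": 0}

```text
clock: 3.32
tcp_pos: [0.3421, 0.2662, 0.0443]
orientation: [0.441, -3.11, 0.0]
contact_force: [-0.9, -1.1, -0.3]
grip_width: -0.0002
gripper_force: 0.3
```

```bash
python3 -c "from h import *;st()"
```

```text
t 3.33 seat mm [-34.3  20.7  32.3] toolx in jig deg -179.96 tz [-0. -0. -1.] F jig [-1.18 -0.83 -0.33] w -0.0002 q [-0.77  0.44 -0.04  2.27  0.04  0.43  1.  ]
```

>>> send_rows:
  steps:
    - {"dx": -0.1,"dy": 0,"dz": 0,"yaw": 0,"gripper": 0}
    - {"dx": -0.2,"dy": 0,"dz": 0,"yaw": 0,"gripper": 0}
    - {"dx": -0.3,"dy": 0,"dz": 0,"yaw": 0,"gripper": 0}
    - {"dx": -0.4,"dy": 0,"dz": 0,"yaw": 0,"gripper": 0}

```text
clock: 3.82
tcp_pos: [0.346, 0.2674, 0.0443]
orientation: [-0.441, 3.11, 0.0]
contact_force: [-0.3, -0.3, 0.8]
grip_width: 0.0001
gripper_force: 0.2
```

```bash
python3 -c "from h import *;st()"
```

```text
t 3.83 seat mm [-30.2  20.8  32.3] toolx in jig deg -179.95 tz [ 0.  0. -1.] F jig [-0.35 -0.25  0.81] w 0.0001 q [-0.76  0.45 -0.04  2.26  0.04  0.44  1.01]
```

>>> send_rows:
  steps:
    - {"dx": -0.06,"dy": 0,"dz": 0,"yaw": 0,"gripper": 0}
    - {"dx": -0.12,"dy": 0,"dz": 0,"yaw": 0,"gripper": 0}
    - {"dx": -0.18,"dy": 0,"dz": 0,"yaw": 0,"gripper": 0}
    - {"dx": -0.24,"dy": 0,"dz": 0,"yaw": 0,"gripper": 0}

```text
clock: 4.32
tcp_pos: [0.3479, 0.2677, 0.0442]
orientation: [0.441, -3.11, 0.001]
contact_force: [-2.2, -1.2, 2.8]
grip_width: 0.0003
gripper_force: 1.2
```

```bash
python3 -c "from h import *;st()"
```

```text
t 4.33 seat mm [-28.3  20.6  32.2] toolx in jig deg -179.95 tz [-0.001 -0.001 -1.   ] F jig [-2.48 -0.57  2.76] w 0.0003 q [-0.76  0.45 -0.04  2.25  0.04  0.44  1.01]
```

>>> send_rows:
  steps:
    - {"dx": -0.05,"dy": 0,"dz": 0,"yaw": 0,"gripper": 0}
    - {"dx": -0.1,"dy": 0,"dz": 0,"yaw": 0,"gripper": 0}
    - {"dx": -0.1,"dy": 0,"dz": 0,"yaw": 0,"gripper": 0}

```text
clock: 4.7
tcp_pos: [0.3484, 0.2676, 0.0441]
orientation: [0.441, -3.109, 0.002]
contact_force: [-5.4, -2.2, 3.1]
grip_width: -0.0
gripper_force: 2.5
```

```bash
python3 -c "from h import *;st()"
```

```text
t 4.7 seat mm [-27.9  20.3  32.1] toolx in jig deg -179.95 tz [-0.002 -0.001 -1.   ] F jig [-5.77 -0.62  3.13] w -0.0 q [-0.76  0.45 -0.04  2.25  0.04  0.44  1.01]
```

Contact stalls at x = -27.9 mm with 6 N, so the blank is against the back pins. Backing off and rising.

>>> send_rows:
  steps:
    - {"dx": 0.5,"dy": 0,"dz": 0,"yaw": 0,"gripper": 0}
    - {"dx": 1.3,"dy": 0,"dz": -1,"yaw": 0,"gripper": 0}
    - {"dx": 1.4,"dy": 1,"dz": -4,"yaw": 0,"gripper": 0}
    - {"dx": 1.4,"dy": 4,"dz": -8,"yaw": 0,"gripper": 0}
    - {"dx": 1.0,"dy": 8,"dz": -9,"yaw": 0,"gripper": 0}

```text
clock: 5.32
tcp_pos: [0.3182, 0.3436, 0.1375]
orientation: [-0.438, 3.107, 0.005]
contact_force: [1.0, -0.7, -0.8]
grip_width: 0.0003
gripper_force: 0.0
```

>>> send_rows:
  steps:
    - {"dx": -1,"dy": 0,"dz": 0,"yaw": 10,"gripper": 0}
    - {"dx": -2,"dy": 0,"dz": 0,"yaw": 20,"gripper": 0}
    - {"dx": -3,"dy": 0,"dz": 0,"yaw": 30,"gripper": 0}
    - {"dx": -3.6,"dy": 0,"dz": 0,"yaw": 40,"gripper": 0}
    - {"dx": -3.6,"dy": 0,"dz": 0,"yaw": 50,"gripper": 0}

```text
clock: 5.95
tcp_pos: [0.3524, 0.3527, 0.1351]
orientation: [0.924, 3.002, 0.003]
contact_force: [0.2, 0.6, -0.0]
grip_width: -0.0001
gripper_force: 0.0
```

>>> send_rows:
  steps:
    - {"dx": 0,"dy": 0,"dz": 0,"yaw": 10,"gripper": 0}
    - {"dx": 0,"dy": 0,"dz": 0,"yaw": 20,"gripper": 0}
    - {"dx": 0,"dy": 0,"dz": 0,"yaw": 30,"gripper": 0}
    - {"dx": 0,"dy": 0,"dz": 0,"yaw": 40,"gripper": 0}
    - {"dx": 0,"dy": 0,"dz": 0,"yaw": 40,"gripper": 0}

```text
clock: 6.58
tcp_pos: [0.3517, 0.3527, 0.1349]
orientation: [-1.885, -2.513, -0.002]
contact_force: [0.0, 0.2, 0.2]
grip_width: 0.0002
gripper_force: 0.0
```

Run:
```python
from h import *;st()
from bench import imaging
f=imaging.grab_frame("side");pickle.dump(f,open("side1.pkl","wb"));g=imaging.grab_frame("top");pickle.dump(g,open("top1.pkl","wb"))
a=cv2.resize(f["color"][150:260,190:290],None,fx=4,fy=4,interpolation=cv2.INTER_CUBIC)
b=cv2.resize(g["color"][180:255,220:320],None,fx=4,fy=4,interpolation=cv2.INTER_CUBIC)
b=cv2.copyMakeBorder(b,0,440-300,0,0,cv2.BORDER_CONSTANT)
cv2.imwrite("pics/a3.png",np.hstack([a,b])[:,:,::-1])
```

```text
t 6.58 seat mm [ -1.  101.1 122.9] toolx in jig deg 90.16 tz [ 0.001  0.001 -1.   ] F jig [0.1  0.2  0.25] w 0.0002 q [-1.16  0.36  0.31  2.1  -0.17  0.7  -0.47]
```

View pics/a3.png

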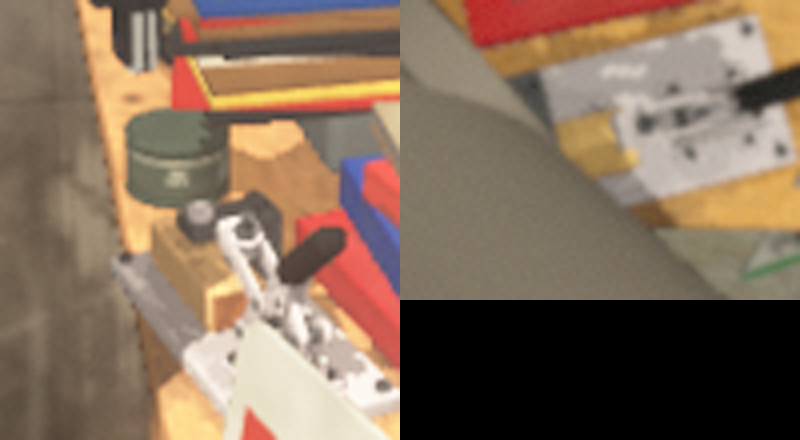

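In the top crop (right) the blank's right end is visible with its front-right corner at (636,172). The side crop shows the blank flat. The fingers are beyond the tin at (140,60). Now I'll check the corner and go down left of the blank's end.

```bash
python3 -c "
from h import *
T=load('top1');X=ray(T,278.6,222.6,.038);print((X-O)@RJ*1000)"
```

```text
[-20.92407588 -32.70632766  26.        ]
```

>>> send_rows:
  steps:
    - {"dx": -2.5,"dy": 0,"dz": 1,"yaw": 0,"gripper": 0}
    - {"dx": -2.5,"dy": 0,"dz": 3.5,"yaw": 0,"gripper": 0}
    - {"dx": -2.5,"dy": 0,"dz": 6,"yaw": 0,"gripper": 0}
    - {"dx": -2.5,"dy": 0,"dz": 8.8,"yaw": 0,"gripper": 0}
    - {"dx": -2.5,"dy": 0,"dz": 8.8,"yaw": 0,"gripper": 0}

```text
clock: 7.3
tcp_pos: [0.358, 0.3273, 0.0451]
orientation: [-1.885, -2.513, 0.006]
contact_force: [-0.8, 0.1, -0.1]
grip_width: -0.0002
gripper_force: 0.0
```

```bash
python3 -c "from h import *;st()"
```

```text
t 7.3 seat mm [-2.1 75.1 33.1] toolx in jig deg 90.16 tz [-0.003 -0.003 -1.   ] F jig [-0.72  0.26 -0.1 ] w -0.0002 q [-1.06  0.51  0.24  2.16 -0.25  0.5  -0.35]
```

Run:
```python
from h import *
for n in("top","top1"):
    T=load(n)
    im=T["color"].astype(np.float32)
    sat=cv2.cvtColor(T["color"],cv2.COLOR_RGB2HSV)[...,1].astype(np.float32)
    print(n)
    # profiles along jig x at fixed y, on the blank's top plane
    for y in(-20,-25,-30):
        xs=np.arange(-34,-8,1.); P=np.c_[xs,np.full(len(xs),y),np.full(len(xs),26.)]/1000
        p=proj(T,P@RJ.T+O).astype(np.float32)
        I=cv2.remap(sat,p[:,None,0],p[:,None,1],cv2.INTER_LINEAR).ravel(); print(" y",y,"edge x",xs[np.gradient(I).argmax()],I.astype(int).tolist())
    for x in(-16,-13,-10):
        ys=np.arange(-50,-20,1.); P=np.c_[np.full(len(ys),x),ys,np.full(len(ys),26.)]/1000
        p=proj(T,P@RJ.T+O).astype(np.float32)
        I=cv2.remap(sat,p[:,None,0],p[:,None,1],cv2.INTER_LINEAR).ravel(); print(" x",x,"edge y",ys[np.gradient(I).argmax()],I.astype(int).tolist())
```

```text
top
 y -20 edge x -26.0 [27, 24, 22, 23, 26, 34, 45, 61, 85, 108, 116, 124, 125, 125, 127, 129, 130, 130, 129, 129, 129, 130, 130, 128, 126, 125]
 y -25 edge x -26.0 [25, 23, 23, 22, 26, 31, 44, 62, 80, 101, 116, 120, 122, 123, 125, 126, 127, 127, 127, 128, 127, 126, 126, 127, 124, 123]
 y -30 edge x -27.0 [26, 23, 22, 23, 25, 31, 39, 58, 80, 99, 112, 122, 124, 126, 126, 127, 126, 125, 125, 125, 125, 124, 123, 119, 115, 102]
 x -16 edge y -36.0 [24, 24, 24, 24, 23, 23, 24, 24, 24, 24, 24, 27, 36, 48, 67, 86, 102, 116, 121, 123, 125, 126, 127, 126, 126, 127, 128, 129, 130, 130]
 x -13 edge y -36.0 [24, 24, 24, 23, 23, 22, 22, 23, 23, 23, 24, 29, 34, 51, 69, 86, 103, 114, 120, 123, 124, 125, 127, 129, 128, 126, 126, 128, 129, 129]
 x -10 edge y -36.0 [23, 23, 23, 23, 23, 23, 23, 23, 23, 23, 25, 27, 36, 46, 60, 75, 88, 97, 105, 110, 115, 117, 118, 120, 122, 124, 127, 128, 127, 126]
top1
 y -20 edge x -19.0 [33, 30, 27, 27, 27, 26, 26, 25, 25, 25, 25, 26, 30, 36, 54, 76, 98, 116, 132, 135, 137, 135, 134, 136, 136, 136]
 y -25 edge x -19.0 [27, 25, 25, 25, 23, 22, 23, 23, 24, 25, 25, 26, 29, 41, 53, 75, 102, 120, 131, 137, 139, 141, 140, 138, 136, 132]
 y -30 edge x -19.0 [26, 25, 24, 25, 25, 25, 25, 25, 26, 25, 24, 25, 29, 35, 55, 76, 97, 115, 124, 127, 129, 131, 130, 124, 117, 103]
 x -16 edge y -36.0 [22, 23, 23, 24, 24, 23, 22, 22, 23, 23, 24, 28, 36, 47, 65, 81, 95, 108, 113, 118, 124, 129, 134, 135, 134, 131, 128, 128, 129, 131]
 x -13 edge y -37.0 [22, 22, 23, 23, 23, 23, 23, 23, 23, 22, 24, 31, 38, 55, 75, 91, 106, 117, 122, 127, 131, 134, 134, 133, 137, 141, 142, 139, 138, 136]
 x -10 edge y -36.0 [24, 23, 23, 24, 25, 25, 24, 23, 22, 23, 26, 29, 39, 52, 67, 81, 94, 101, 109, 113, 117, 122, 125, 128, 132, 136, 139, 142, 140, 137]
```

Front edge moved 8 mm and is square (the same x at three stations). The right end is still about 9 mm from home. Now the end push.

>>> send_rows:
  steps:
    - {"dx": -0.3,"dy": 0.1,"dz": 0.1,"yaw": 0,"gripper": 0}
    - {"dx": -0.6,"dy": 0.2,"dz": 0.1,"yaw": 0,"gripper": 0}
    - {"dx": -0.8,"dy": 0.2,"dz": 0.1,"yaw": 0,"gripper": 0}
    - {"dx": -1.0,"dy": 0.2,"dz": 0.1,"yaw": 0,"gripper": 0}
    - {"dx": -1.2,"dy": 0.2,"dz": 0.1,"yaw": 0,"gripper": 0}

```text
clock: 7.92
tcp_pos: [0.3642, 0.3176, 0.0455]
orientation: [-1.887, -2.512, -0.001]
contact_force: [0.2, 0.9, 0.2]
grip_width: -0.0
gripper_force: 0.4
```

```bash
python3 -c "from h import *;st()"
```

```text
t 7.92 seat mm [ 1.2 63.9 33.5] toolx in jig deg 90.06 tz [ 0.     0.001 -1.   ] F jig [0.45 0.83 0.19] w -0.0 q [-1.04  0.51  0.24  2.17 -0.25  0.49 -0.33]
```

>>> send_rows:
  steps:
    - {"dx": -0.1,"dy": 0,"dz": 0,"yaw": 0,"gripper": 0}
    - {"dx": -0.2,"dy": 0,"dz": 0,"yaw": 0,"gripper": 0}
    - {"dx": -0.3,"dy": 0,"dz": 0,"yaw": 0,"gripper": 0}
    - {"dx": -0.4,"dy": 0,"dz": 0,"yaw": 0,"gripper": 0}

```text
clock: 8.43
tcp_pos: [0.3653, 0.3135, 0.0453]
orientation: [-1.887, -2.511, 0.0]
contact_force: [-1.0, 1.1, 0.2]
grip_width: 0.0001
gripper_force: 0.5
```

```bash
python3 -c "from h import *;st()"
```

```text
t 8.43 seat mm [ 1.1 59.8 33.3] toolx in jig deg 90.05 tz [-0. -0. -1.] F jig [-0.65  1.28  0.15] w 0.0001 q [-1.03  0.5   0.24  2.17 -0.25  0.49 -0.32]
```

>>> send_rows:
  steps:
    - {"dx": -0.1,"dy": 0,"dz": 0,"yaw": 0,"gripper": 0}
    - {"dx": -0.2,"dy": 0,"dz": 0,"yaw": 0,"gripper": 0}
    - {"dx": -0.27,"dy": 0,"dz": 0,"yaw": 0,"gripper": 0}
    - {"dx": -0.34,"dy": 0,"dz": 0,"yaw": 0,"gripper": 0}
    - {"dx": -0.4,"dy": 0,"dz": 0,"yaw": 0,"gripper": 0}

```text
clock: 9.05
tcp_pos: [0.366, 0.3109, 0.0454]
orientation: [-1.886, -2.512, -0.002]
contact_force: [-3.9, 4.9, -0.9]
grip_width: 0.0004
gripper_force: 3.2
```

```bash
python3 -c "from h import *;st()"
```

```text
t 9.05 seat mm [ 1.1 57.  33.4] toolx in jig deg 90.1 tz [-0.     0.001 -1.   ] F jig [-2.37  5.83 -0.92] w 0.0004 q [-1.03  0.5   0.24  2.18 -0.25  0.48 -0.32]
```

>>> send_rows:
  steps:
    - {"dx": -0.05,"dy": 0,"dz": 0,"yaw": 0,"gripper": 0}
    - {"dx": -0.1,"dy": 0,"dz": 0,"yaw": 0,"gripper": 0}
    - {"dx": -0.1,"dy": 0,"dz": 0,"yaw": 0,"gripper": 0}

```text
clock: 9.43
tcp_pos: [0.366, 0.3108, 0.0455]
orientation: [-1.884, -2.512, -0.003]
contact_force: [-3.5, 6.7, 0.2]
grip_width: -0.0002
gripper_force: 3.8
```

```bash
python3 -c "from h import *;st()"
```

```text
t 9.43 seat mm [ 1.1 56.9 33.5] toolx in jig deg 90.15 tz [-0.     0.002 -1.   ] F jig [-1.56  7.39  0.17] w -0.0002 q [-1.02  0.5   0.23  2.18 -0.25  0.48 -0.31]
```

Stalled on the end pin. Backing off, rising and looking.

>>> send_rows:
  steps:
    - {"dx": 0.5,"dy": 0,"dz": 0,"yaw": 0,"gripper": 0}
    - {"dx": 1.5,"dy": 0,"dz": 0,"yaw": 0,"gripper": 0}
    - {"dx": 2,"dy": 0,"dz": -4,"yaw": 0,"gripper": 0}
    - {"dx": 4,"dy": 0,"dz": -10,"yaw": 0,"gripper": 0}
    - {"dx": 8,"dy": 0,"dz": -16,"yaw": 0,"gripper": 0}

```text
clock: 10.05
tcp_pos: [0.3464, 0.3795, 0.1985]
orientation: [1.89, 2.508, -0.001]
contact_force: [1.3, 1.6, -0.3]
grip_width: 0.0003
gripper_force: 0.0
```

Run:
```python
from h import *;st()
from bench import imaging
f=imaging.grab_frame("side");pickle.dump(f,open("side2.pkl","wb"));g=imaging.grab_frame("top");pickle.dump(g,open("top2.pkl","wb"))
a=cv2.resize(f["color"][150:260,190:290],None,fx=4,fy=4,interpolation=cv2.INTER_CUBIC)
b=cv2.resize(g["color"][180:255,220:320],None,fx=4,fy=4,interpolation=cv2.INTER_CUBIC)
b=cv2.copyMakeBorder(b,0,440-300,0,0,cv2.BORDER_CONSTANT)
cv2.imwrite("pics/a4.png",np.hstack([a,b])[:,:,::-1])
T=g;sat=cv2.cvtColor(T["color"],cv2.COLOR_RGB2HSV)[...,1].astype(np.float32)
def edge(a,b):
    P=np.linspace(a,b,60)/1000; p=proj(T,P@RJ.T+O).astype(np.float32)
    I=cv2.remap(sat,p[:,None,0],p[:,None,1],cv2.INTER_LINEAR).ravel(); k=np.gradient(I).argmax(); return (P[k]*1000).round(1),I[[0,-1]]
for y in(-38,-30,-20,-10,0): print(edge([-34,y,26],[-9,y,26]))
for x in(-16,-13,-10): print(edge([x,-58,26],[x,-28,26]))
```

```text
t 10.05 seat mm [  1.3 128.4 186.5] toolx in jig deg 89.88 tz [ 0.001 -0.001 -1.   ] F jig [ 1.7   1.13 -0.28] w 0.0003 q [-1.24  0.29  0.35  2.01 -0.13  0.86 -0.55]
(array([-17.1, -38. ,  26. ]), array([28.523438, 92.875   ], dtype=float32))
(array([-17.5, -30. ,  26. ]), array([ 26.4375, 106.5625], dtype=float32))
(array([-17.5, -20. ,  26. ]), array([ 28.     , 135.55664], dtype=float32))
(array([-17.5, -10. ,  26. ]), array([ 25.625  , 140.80664], dtype=float32))
(array([-17.1,   0. ,  26. ]), array([ 28.234375, 136.47559 ], dtype=float32))
(array([-16. , -44.8,  26. ]), array([ 23.862305, 124.08594 ], dtype=float32))
(array([-13. , -44.3,  26. ]), array([ 25.296875, 136.66797 ], dtype=float32))
(array([-10. , -43.8,  26. ]), array([ 28.125  , 129.17969], dtype=float32))
```

View pics/a4.png

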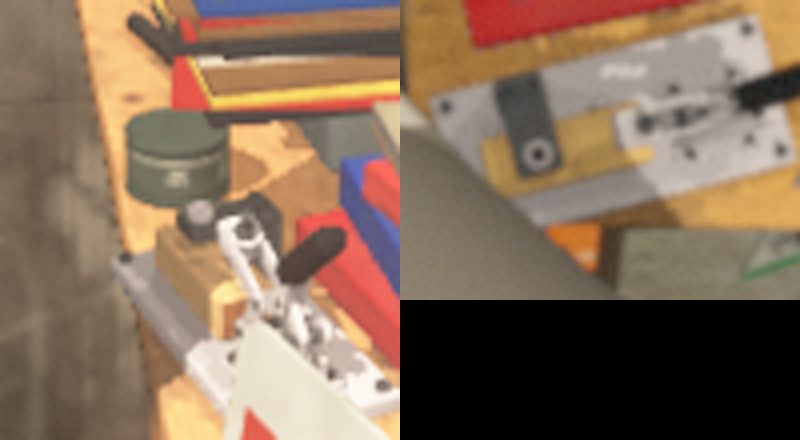

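Blank is home: front edge at -17.3, right end at -44.5 mm. The crops show it under the open clamp, with the right end at (640,155). Now I'll go over the press spot.

>>> send_rows:
  steps:
    - {"dx": -5,"dy": 0,"dz": 0,"yaw": 0,"gripper": 0}
    - {"dx": -10.5,"dy": 0,"dz": 0,"yaw": 0,"gripper": 0}
    - {"dx": -16.5,"dy": 0,"dz": 0,"yaw": 0,"gripper": 0}
    - {"dx": -21.5,"dy": 0,"dz": 0,"yaw": 0,"gripper": 0}
    - {"dx": -24.1,"dy": 0,"dz": 0,"yaw": 0,"gripper": 0}

```text
clock: 10.78
tcp_pos: [0.4131, 0.1454, 0.1962]
orientation: [1.892, 2.508, -0.002]
contact_force: [0.3, 0.4, 0.2]
grip_width: -0.0003
gripper_force: 0.0
```

```bash
python3 -c "from h import *;st()"
```

```text
t 10.78 seat mm [   0.4 -115.1  184.2] toolx in jig deg 89.82 tz [-0.001 -0.001 -1.   ] F jig [0.35 0.32 0.17] w -0.0003 q [-0.91  0.17  0.48  2.18 -0.11  0.81 -0.08]
```

>>> send_rows:
  steps:
    - {"dx": 0.2,"dy": 0,"dz": 1,"yaw": 0,"gripper": 0}
    - {"dx": 0.2,"dy": 0,"dz": 2.2,"yaw": 0,"gripper": 0}
    - {"dx": 0.2,"dy": 0,"dz": 3.2,"yaw": 0,"gripper": 0}
    - {"dx": 0.2,"dy": 0,"dz": 4.2,"yaw": 0,"gripper": 0}
    - {"dx": 0.2,"dy": 0,"dz": 5.0,"yaw": 0,"gripper": 0}

```text
clock: 11.4
tcp_pos: [0.4123, 0.1508, 0.1458]
orientation: [-1.886, -2.512, 0.001]
contact_force: [-0.6, -0.5, -0.3]
grip_width: -0.0001
gripper_force: 0.0
```

```bash
python3 -c "from h import *;st()"
```

```text
t 11.4 seat mm [   1.1 -109.6  133.8] toolx in jig deg 90.09 tz [-0.001 -0.    -1.   ] F jig [-0.76 -0.31 -0.29] w -0.0001 q [-0.88  0.26  0.45  2.23 -0.18  0.69 -0.02]
```

>>> send_rows:
  steps:
    - {"dx": 0,"dy": 0,"dz": 0.4,"yaw": 0,"gripper": 0}
    - {"dx": 0,"dy": 0,"dz": 0.8,"yaw": 0,"gripper": 0}
    - {"dx": 0,"dy": 0,"dz": 1.2,"yaw": 0,"gripper": 0}
    - {"dx": 0,"dy": 0,"dz": 1.6,"yaw": 0,"gripper": 0}
    - {"dx": 0,"dy": 0,"dz": 2.0,"yaw": 0,"gripper": 0}

```text
clock: 12.02
tcp_pos: [0.413, 0.1507, 0.1268]
orientation: [1.887, 2.511, 0.002]
contact_force: [0.5, 0.3, 4.6]
grip_width: 0.0
gripper_force: 1.8
```

```bash
python3 -c "from h import *;st()"
```

```text
t 12.03 seat mm [   1.8 -109.9  114.8] toolx in jig deg 90.05 tz [ 0.001  0.001 -1.   ] F jig [0.54 0.14 4.59] w 0.0 q [-0.86  0.3   0.43  2.24 -0.21  0.64  0.01]
```

>>> send_rows:
  steps:
    - {"dx": -0.1,"dy": 0,"dz": 0.4,"yaw": 0,"gripper": 0}
    - {"dx": -0.2,"dy": -0.1,"dz": 0.8,"yaw": 0,"gripper": 0}
    - {"dx": -0.3,"dy": -0.1,"dz": 1.2,"yaw": 0,"gripper": 0}
    - {"dx": -0.3,"dy": -0.1,"dz": 1.6,"yaw": 0,"gripper": 0}
    - {"dx": -0.3,"dy": -0.1,"dz": 2.0,"yaw": 0,"gripper": 0}

```text
clock: 12.65
tcp_pos: [0.412, 0.147, 0.1063]
orientation: [-1.888, -2.511, 0.001]
contact_force: [1.0, -2.2, 2.8]
grip_width: 0.0
gripper_force: 1.5
```

```bash
python3 -c "from h import *;st()"
```

```text
t 12.65 seat mm [-1.000e-01 -1.132e+02  9.430e+01] toolx in jig deg 90.04 tz [-0.001 -0.    -1.   ] F jig [ 0.32 -2.42  2.84] w 0.0 q [-0.83  0.34  0.41  2.25 -0.25  0.59  0.04]
```

>>> send_rows:
  steps:
    - {"dx": 0,"dy": 0,"dz": 0.25,"yaw": 0,"gripper": 0}
    - {"dx": 0,"dy": 0,"dz": 0.5,"yaw": 0,"gripper": 0}
    - {"dx": 0,"dy": 0,"dz": 0.75,"yaw": 0,"gripper": 0}
    - {"dx": 0,"dy": 0,"dz": 1.0,"yaw": 0,"gripper": 0}
    - {"dx": 0,"dy": 0,"dz": 1.2,"yaw": 0,"gripper": 0}

```text
clock: 13.28
tcp_pos: [0.4123, 0.1474, 0.0945]
orientation: [-1.887, -2.511, 0.0]
contact_force: [0.9, -1.6, 1.4]
grip_width: -0.0002
gripper_force: 0.7
```

```bash
python3 -c "from h import *;st()"
```

```text
t 13.28 seat mm [   0.2 -112.9   82.5] toolx in jig deg 90.05 tz [-0. -0. -1.] F jig [ 0.43 -1.82  1.41] w -0.0002 q [-0.82  0.37  0.4   2.26 -0.27  0.56  0.06]
```

>>> send_rows:
  steps:
    - {"dx": 0,"dy": 0,"dz": 0.1,"yaw": 0,"gripper": 0}
    - {"dx": 0,"dy": 0,"dz": 0.2,"yaw": 0,"gripper": 0}
    - {"dx": 0,"dy": 0,"dz": 0.3,"yaw": 0,"gripper": 0}

```text
clock: 13.65
tcp_pos: [0.4123, 0.1474, 0.0916]
orientation: [-1.887, -2.511, 0.0]
contact_force: [0.2, -0.9, 1.0]
grip_width: -0.0001
gripper_force: 0.4
```

```bash
python3 -c "from h import *;st()"
```

```text
t 13.65 seat mm [   0.2 -112.9   79.6] toolx in jig deg 90.05 tz [-0.  0. -1.] F jig [-0.09 -0.96  1.01] w -0.0001 q [-0.82  0.37  0.39  2.26 -0.27  0.55  0.07]
```

>>> send_rows:
  steps:
    - {"dx": 0,"dy": 0,"dz": 0.08,"yaw": 0,"gripper": 0}
    - {"dx": 0,"dy": 0,"dz": 0.16,"yaw": 0,"gripper": 0}
    - {"dx": 0,"dy": 0,"dz": 0.22,"yaw": 0,"gripper": 0}

```text
clock: 14.02
tcp_pos: [0.4124, 0.1474, 0.0894]
orientation: [-1.887, -2.511, -0.0]
contact_force: [-0.7, -0.6, 0.4]
grip_width: -0.0
gripper_force: 0.3
```

```bash
python3 -c "from h import *;st()"
```

```text
t 14.03 seat mm [   0.3 -112.9   77.4] toolx in jig deg 90.05 tz [-0.  0. -1.] F jig [-0.81 -0.42  0.37] w -0.0 q [-0.81  0.38  0.39  2.26 -0.27  0.55  0.07]
```

>>> send_rows:
  steps:
    - {"dx": 0,"dy": 0,"dz": 0.05,"yaw": 0,"gripper": 0}
    - {"dx": 0,"dy": 0,"dz": 0.1,"yaw": 0,"gripper": 0}
    - {"dx": 0,"dy": 0,"dz": 0.15,"yaw": 0,"gripper": 0}

```text
clock: 14.4
tcp_pos: [0.4125, 0.1472, 0.0882]
orientation: [1.888, 2.511, 0.0]
contact_force: [-1.8, -2.8, 9.7]
grip_width: 0.0001
gripper_force: 4.5
```

```bash
python3 -c "from h import *;st()"
```

```text
t 14.4 seat mm [   0.3 -113.2   76.2] toolx in jig deg 90.03 tz [ 0.  0. -1.] F jig [-2.5  -2.15  9.74] w 0.0001 q [-0.81  0.38  0.39  2.26 -0.28  0.54  0.07]
```

Hard stop at about 10 N, with the fingertip at 51 mm. Rising and clearing to the left for a final look.

>>> send_rows:
  steps:
    - {"dx": 0,"dy": 0,"dz": -0.3,"yaw": 0,"gripper": 0}
    - {"dx": 0,"dy": 0,"dz": -2,"yaw": 0,"gripper": 0}
    - {"dx": 0,"dy": 0,"dz": -5,"yaw": 0,"gripper": 0}
    - {"dx": 0,"dy": 0,"dz": -8,"yaw": 0,"gripper": 0}
    - {"dx": 0,"dy": 0,"dz": -11.5,"yaw": 0,"gripper": 0}

```text
clock: 15.02
tcp_pos: [0.4119, 0.1473, 0.2037]
orientation: [-1.887, -2.511, 0.001]
contact_force: [0.9, 0.6, -0.2]
grip_width: -0.0004
gripper_force: 0.0
```

>>> send_rows:
  steps:
    - {"dx": 5,"dy": 0,"dz": -1,"yaw": 0,"gripper": 0}
    - {"dx": 11,"dy": 0,"dz": -1,"yaw": 0,"gripper": 0}
    - {"dx": 17,"dy": 0,"dz": -1,"yaw": 0,"gripper": 0}
    - {"dx": 23,"dy": 0,"dz": -1,"yaw": 0,"gripper": 0}
    - {"dx": 28,"dy": 0,"dz": -1,"yaw": 0,"gripper": 0}

```text
clock: 15.65
tcp_pos: [0.3331, 0.4187, 0.213]
orientation: [-1.885, -2.513, -0.0]
contact_force: [1.0, 0.1, -0.3]
grip_width: 0.0001
gripper_force: 0.0
```

Run:
```python
from h import *;st()
from bench import imaging
f=imaging.grab_frame("side");g=imaging.grab_frame("top")
a=cv2.resize(f["color"][150:260,190:290],None,fx=4,fy=4,interpolation=cv2.INTER_CUBIC)
b=cv2.resize(g["color"][180:255,220:320],None,fx=4,fy=4,interpolation=cv2.INTER_CUBIC)
b=cv2.copyMakeBorder(b,0,440-300,0,0,cv2.BORDER_CONSTANT)
cv2.imwrite("pics/a5.png",np.hstack([a,b])[:,:,::-1])
T=g;sat=cv2.cvtColor(T["color"],cv2.COLOR_RGB2HSV)[...,1].astype(np.float32)
def edge(a,b):
    P=np.linspace(a,b,60)/1000; p=proj(T,P@RJ.T+O).astype(np.float32)
    I=cv2.remap(sat,p[:,None,0],p[:,None,1],cv2.INTER_LINEAR).ravel(); k=np.gradient(I).argmax(); return (P[k]*1000).round(1),I[[0,-1]]
for y in(-38,-20,0): print(edge([-34,y,26],[-9,y,26]))
for x in(-16,-13): print(edge([x,-58,26],[x,-28,26]))
u,v=proj(T,RJ@np.array([0,-.125,.0525])+O).round().astype(int)
print("grip z above plate",[round(float(rpt(T,u+i,v+j)[2]-.012),4) for i in(-2,0,2) for j in(-1,0,1)])
```

```text
t 15.65 seat mm [ -0.6 169.8 201. ] toolx in jig deg 90.14 tz [-0.  0. -1.] F jig [ 0.96 -0.14 -0.27] w 0.0001 q [-1.28  0.3   0.33  1.95 -0.12  0.9  -0.61]
(array([-17.1, -38. ,  26. ]), array([25.714844, 76.25    ], dtype=float32))
(array([-17.1, -20. ,  26. ]), array([27.5    , 83.56641], dtype=float32))
(array([-17.5,   0. ,  26. ]), array([ 25.84375, 133.77832], dtype=float32))
(array([-16. , -43.3,  26. ]), array([ 25.354492, 119.796875], dtype=float32))
(array([-13. , -43.8,  26. ]), array([ 27.046875, 127.86328 ], dtype=float32))
grip z above plate [0.0502, 0.0511, 0.0509, 0.0525, 0.0504, 0.0499, 0.0508, 0.0514, 0.0524]
```

View pics/a5.png

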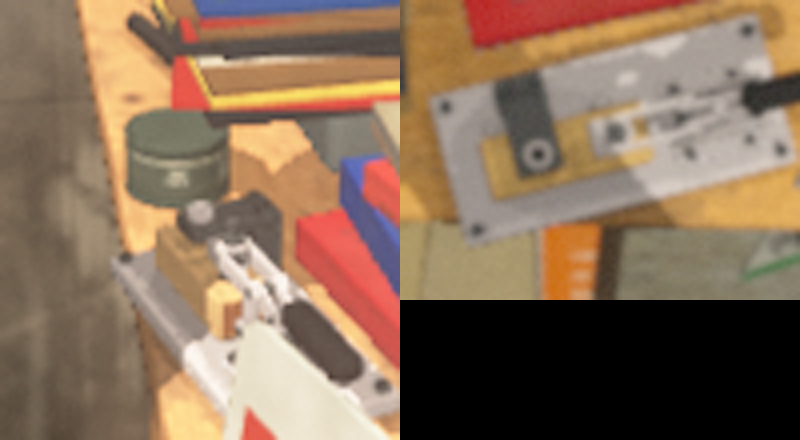

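The handle lies level, with the grip at 51 mm in the side crop (325,340). The foot bears on the blank (615,130 in the top crop), the blank is home and the tin has not moved. The hand is clear, so I'm handing in.

```bash
python3 -c "
from bench import workorder
print(workorder.hand_in())"
```

```text
the job is handed in; nothing more can be done
None
```

I handed the job in at about 16 s: the blank measured home against both back pins and the end pin (within about 1.5 mm), the clamp handle is down on its stop with the grip top about 51 mm above the plate, and the hand is clear; the hand-in returned no verdict, and the foot's 6 N on the blank was not measured.

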